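# Fit the pasta extruder's guide bar and press its drive knob home

## Task

Lay the flat aluminium guide bar across the extruder's two saddles so that it lies flat in both with its hole over the brass drive socket, and let go of it. Then take the red knob out of the beech stand, lower its cross-splined stem through the hole in the bar, turn it until the splines mesh with the socket, push it fully home against the spring, and finish while still gripping the knob and holding it pressed home. Leave the jar, the dies and the spoon where they are.

Things in the scene. Friction and masses are not known exactly. Their poses are not given: they have to be found in the camera images.
- extruder: White pasta extruder, fixed. Housing 150 (own x) x 210 (y) x 86 mm high; origin at the centre of its underside, z up. White saddles at own y = +81 and -81 mm, flat seats 135 mm above the counter. Grey cheeks on them, rising 17 mm and leaning outwards, guide the bar in; gap at the seat 35 mm in x, 185 mm in y, so the bar lies along y with 2.5 mm play. Outlet and dial on its -x face: dummies.
- saddle_mid (a point): Point midway between the two saddle seats, at seat height (135 mm above the counter), on the drive axis; axes as the extruder. The bar's origin belongs here, its length along this y (either way round).
- drive_mouth (a point): Centre of the mouth of the drive socket: 40 mm square brass block amid the extruder, top face 115 mm above the counter, 20 mm below the saddle seats. A plus-shaped hole, slots 25 mm long, 9 mm wide, along this point's x and y; steel floor 22 mm down. z up. It stands at any turn to the extruder; its stiff shaft turns only above 0.4 N m.
- clutch_pin (a joint): Red sprung pin (8 mm diameter) in the middle of the socket, top 10 mm below the mouth when free (0 m). Value: how far it is pushed down, 0.012 m when the stem stands on the socket floor. Spring force 3.2 N at 0, 8 N at 0.012 m: more than the knob's weight, so the knob rises if not held down.
- bar: Loose flat aluminium guide bar, 180 mm long (own y), 14 mm thick, about 0.22 kg: two arms 30 mm wide either side of a 50 x 50 mm middle plate with a 34 mm round hole through it. Origin on the hole's axis, at the underside, z up. It lies flat on the counter; the middle plate can be gripped across its 50 mm width (own x).
- tray: Fixed small beechwood tray, 130 x 130 mm, rim 18 mm high, with a 56 x 56 mm stand block in the middle whose top is 74 mm above the counter; a 28 mm vertical hole goes down through the block. The knob hangs in it. Origin at the centre of its underside.
- knob: Loose red knob, 0.12 kg. Origin at the lower end of its steel stem, on the axis, z up. Stem 62 mm long, plus-shaped: ribs 22 mm across, 6 mm thick, along own x and y, alike every quarter turn. Then a collar 40 mm across, 62 to 68 mm up, and a wing 52 (x) x 16 mm (y), 68 to 108 mm up. Starts upright in the stand, stem end 12 mm above the counter; pressed home: 93 mm, collar 6 mm over the bar.
- knob_grip (a point): Point on the knob's axis in the wing, 93 mm above the stem's end, a good place to grip across the 16 mm thickness; axes as the knob.
- dies: Bystander: stack of three bronze-coloured dies joined together, 56 mm across, 30 mm high; origin at the centre of the underside.
- jar: Bystander: glass storage jar with steel twist cap, 76 mm across, 120 mm high; origin at the centre of the underside.
- spoon: Bystander: steel tablespoon, 180 mm long, lying along its own x.
Things that resemble listed ones, but are neither listed nor needed, are in the scene too. There is more than one size of the knob; the job needs the middle-sized.

How it is judged:
By the outcome, as a careful person would: the job done as asked, in the order asked, and still so for the second after the job is handed in, while the arm keeps its last pose, push and grip.
It also fails if it takes over 67 s, if anything falls off the work surface, if the arm or the gripper's body presses on something with over 40 N, if the wrist force passes 120 N, or if a joint passes its speed limit or range.

## Robot

A 7-joint arm with a two-finger parallel gripper is mounted at the origin on the work surface. World frame = base frame: x ahead of the robot, y to its left, z up, the work surface at z = 0. Lengths are in m, angles in rad, forces in N, time in s.
With the tool pointing down it reaches from about 0.4 to 0.875 m from the base axis. Payload 19.3 kg.
Tool frame: the origin (TCP) lies on the centre line of the jaws, within the pads' length; the fingertips stand 11 mm ahead of it and the grasp point (between the pads) lies 8 mm behind it; y points along the fingers, x is the direction in which the jaws open and shut, and the axes are right-handed (so a half turn about y gives the same grasp; the last joint's range is limited). The gripper opens to 85 mm and grips with 20 to 120 N. Pads are 22 mm wide; open, the fingers measure 114 mm over their backs; the gripper's body (76 mm by 85 mm) begins 54 mm behind the grasp point. The pads swing forward as they close: fully open they stand 13 mm farther back than shut.
Start: joints at [1.115, 0.521, -0.036, 1.599, 0.021, 1.021, -0.113], TCP at [0.235, -0.579, 0.242] pointing down, gripper open.
Joint ranges: [-2.91, 2.91], [-0.3, 2.13], [-1.5, 1.42], [0.17, 2.43], [-1.26, 4.41], [0.16, 1.93], [-2.52, 2.52]. Speed limits (rad/s): [1.89, 1.89, 2.39, 2.39, 3.01, 3.01, 3.01].

## Interface

Orientations are given as [roll, pitch, yaw] about the fixed x, y, z axes, in that order (R = Rz(yaw) Ry(pitch) Rx(roll)).
In Python, from workcell import monitor, cams, bot gives the robot as it stands.
- The arm moves only by the tool send_rows, never from a script. Its argument "series" is text: rows parted by semicolons, each of 7 numbers parted by spaces: the turn, a rotation vector about the tool's x, y, z in rad, then the shift along the tool's x, y, z in mm, then the opening, from 0 (shut) to 1 (fully open). In form: ax ay az tx ty tz claw; .... A call has 1 to 20 rows; each row is the pose to reach, as a shift and turn from the pose commanded when the call began, along the tool's axes at that moment; what a row does not reach only later rows make up. A row lasts 1/12 s, in which the tool goes at most 41.7 mm and 7.16 degrees, less where a joint would pass 70% of its speed; a pose out of reach is approached as far as the arm can. A call with a gripper value outside its range is refused whole. The fingers move at their own pace and stop on an object; "force" is the grip in N (left out, the last holds). Time passes only in rows, so rows that repeat a pose let the fingers close. It gives the time, the measured TCP pose, the force and the opening at its end, in the units of the state.
- monitor.observe(): the state, without advancing time (a new reading comes with each control period).
- cams.grab_frame(name): name is "scene" or "side" or "wrist"; returns the picture (480x640x3 uint8, red, green, blue); there is no depth.
- cams.get_calibration(name): a dict with "mtx" (3x3 intrinsics, pixels), "origin" and "attitude" of the camera in the world. Camera axes: x right, y down, z forward; pixel columns grow to the right and rows downward; lengths in m; the calibration is good to about 2 mm. A picture is of the moment at which its call begins: read the wrist's pose just before it. get_calibration takes no time and is no camera call; for the wrist camera it gives the pose at the moment of the call.
- bot.job_done(): hands the job in, once; it reports no verdict.
The state is a dict: "clock": time; "qpos": joint angles; "qd": joint speeds; "joint_efforts": joint torques, N m; "position": TCP position; "tool_rot": TCP orientation; "force": force on the tool from outside, world axes, zero at the start; "moment": the same for the moment, N m; "grip_width": finger opening in m.
Only numpy, scipy, OpenCV 4.12 (cv2) and the standard library are available. Lean on these libraries where they do the work, as an engineer would, in place of code of your own. Each camera call takes 0.05 s, during which the arm holds its last target.

## Working session

There is one attempt and no reset: what is moved stays moved. The work goes in short steps, Python scripts to look and compute and a tool call to move; the robot and the scene stay as the last step left them, time stands still between calls to the robot, and variables do not carry over. Pictures are saved under pics/ and viewed, and the job is handed in when it is done.

Besides the shell and the picture viewer there is one more tool, called after "Emit:" as name(argument=value, ...), one argument or row to a line, values as JSON. send_rows: Moves the arm, as the interface text tells. Its arguments: {"type":"object","properties":{"series":{"type":"string"},"force":{"type":"number"}},"required":["series"]}

```bash
ls; mkdir -p pics
python3 - <<'E'
from workcell import monitor, cams, bot
import cv2,numpy as np
s=monitor.observe(); print(s)
for n in ("scene","side","wrist"):
    c=cams.get_calibration(n); print(n,c)
    cv2.imwrite(f"pics/{n}0.png",cams.grab_frame(n)[:,:,::-1])
E
```

```text
pics
{'clock': 0.0, 'qpos': array([ 1.11478905,  0.52204788, -0.03631638,  1.59999938,  0.0211693 ,
        1.02110508, -0.11279323]), 'qd': array([-1.00291557e-05, -6.11182147e-04, -7.94871596e-04,  2.16205665e-05,
        6.65938515e-04,  7.71918883e-04, -9.39450816e-04]), 'joint_efforts': array([-5.34341143e-04, -9.27112627e+01,  1.97994724e+00, -3.69930375e+01,
        1.78729172e-02,  8.08136043e-03,  1.48633677e-05]), 'position': array([ 0.23503634, -0.57876793,  0.24170783]), 'tool_rot': array([-1.57085989e+00,  1.17422659e-03, -1.18501805e+00]), 'force': array([ 0.18008691,  0.44393528, -0.05393597]), 'moment': array([-0.01966641,  0.02943625, -0.00312657]), 'grip_width': 0.08556090330001183}
scene {'mtx': array([[468.95650563,   0.        , 327.61692436],
       [  0.        , 468.95650563, 238.40967671],
       [  0.        ,   0.        ,   1.        ]]), 'origin': array([0.99834691, 0.45448426, 0.9132139 ]), 'attitude': array([-2.4359041 ,  0.01707819,  2.43770246])}
side {'mtx': array([[510.12771417,   0.        , 318.89147055],
       [  0.        , 510.12771417, 233.53744918],
       [  0.        ,   0.        ,   1.        ]]), 'origin': array([ 0.46551563, -0.6909441 ,  0.87447395]), 'attitude': array([-2.43932226, -0.01409914, -0.17123353])}
wrist {'mtx': array([[398.0741223 ,   0.        , 315.00147034],
       [  0.        , 398.0741223 , 232.23281191],
       [  0.        ,   0.        ,   1.        ]]), 'origin': array([ 0.31170318, -0.54737442,  0.37388111]), 'attitude': array([ 2.81303335e+00,  1.49740360e-03, -1.18510097e+00])}
```

View pics/scene0.png

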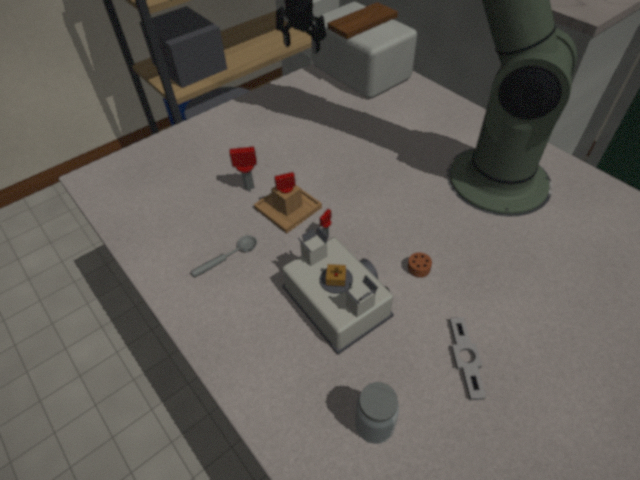

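View pics/side0.png

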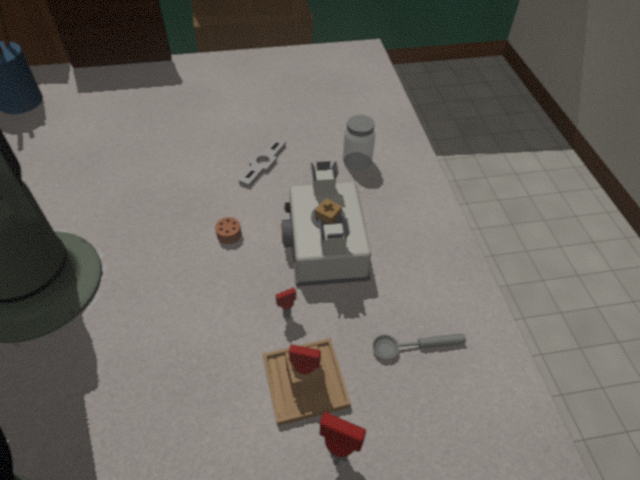

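View pics/wrist0.png

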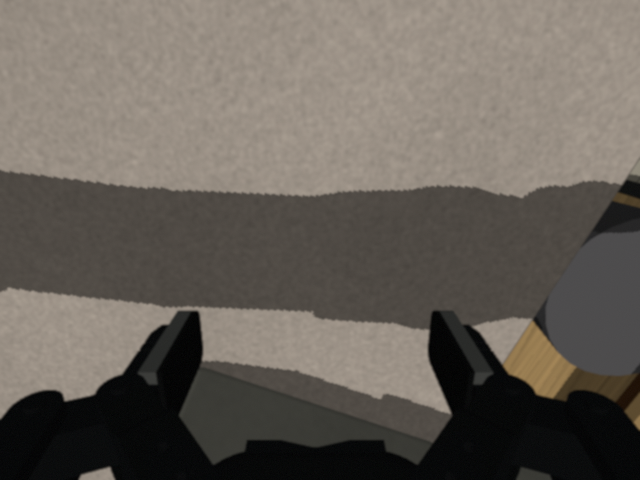

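```bash
cat > h.py <<'E'
import numpy as np, cv2, os
from scipy.spatial.transform import Rotation as Ro
from workcell import monitor, cams, bot
def rot(e): return Ro.from_euler('xyz',e)
def ray(c,uv):
    d=np.linalg.inv(c['mtx'])@np.array([uv[0],uv[1],1.]); return np.array(c['origin']),rot(c['attitude']).apply(d)
def onz(c,uv,z):
    o,d=ray(c,uv); return o+d*(z-o[2])/d[2]
def proj(c,P):
    p=rot(c['attitude']).inv().apply(np.atleast_2d(P)-c['origin']); q=p@c['mtx'].T; return q[:,:2]/q[:,2:]
def tri(c1,u1,c2,u2):
    A=np.zeros((3,3));b=np.zeros(3)
    for c,u in((c1,u1),(c2,u2)):
        o,d=ray(c,u);d=d/np.linalg.norm(d);M=np.eye(3)-np.outer(d,d);A+=M;b+=M@o
    return np.linalg.solve(A,b)
def crop(img,x0,y0,x1,y1,k,name):
    cv2.imwrite('pics/'+name,cv2.resize(img[y0:y1,x0:x1],None,fx=k,fy=k,interpolation=cv2.INTER_CUBIC))
def goto(p,yaw,p0=None,e0=None):
    """relative row from given (commanded) pose to tool down at p with jaw axis at yaw"""
    s=monitor.observe()
    p0=s['position'] if p0 is None else np.array(p0); R0=rot(s['tool_rot'] if e0 is None else e0)
    best=min((rot([-np.pi/2,0,yaw+k*np.pi]) for k in(0,1)),key=lambda r:(R0.inv()*r).magnitude())
    rv=(R0.inv()*best).as_rotvec(); t=R0.inv().apply(np.array(p)-p0)*1000
    print('row',np.round(rv,4),np.round(t,1),'steps',round(max(np.degrees(np.linalg.norm(rv))/7.16,np.linalg.norm(t)/41.7),1))
E
python3 - <<'E'
from h import *
im={n:cv2.imread(f'pics/{n}0.png') for n in('scene','side')}
crop(im['scene'],430,300,510,410,5,'a.png'); crop(im['side'],230,130,300,195,8,'b.png')
crop(im['scene'],260,200,420,350,4,'c.png'); crop(im['side'],270,150,390,290,4,'d.png')
crop(im['side'],250,270,380,470,3,'e.png')
E
```

```text
(no output)
```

View pics/a.png

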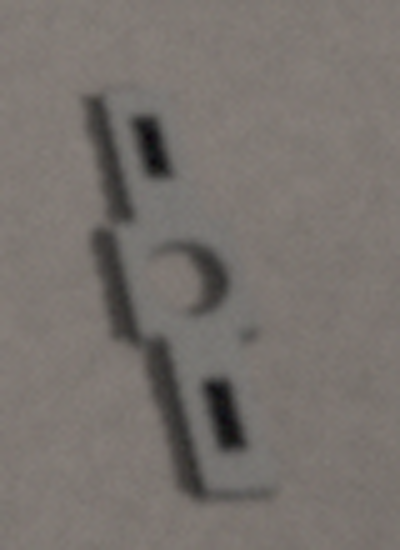

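View pics/b.png

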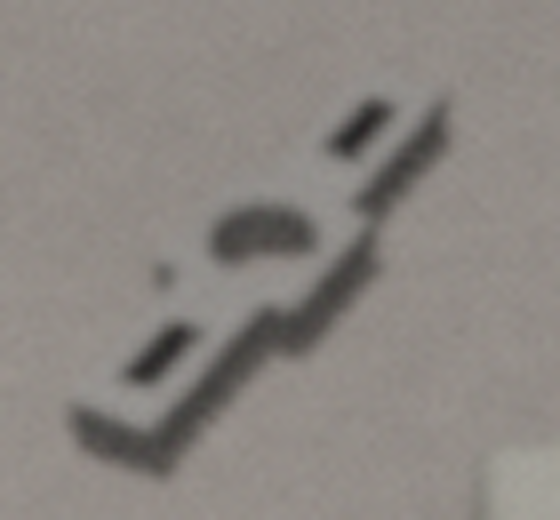

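View pics/c.png

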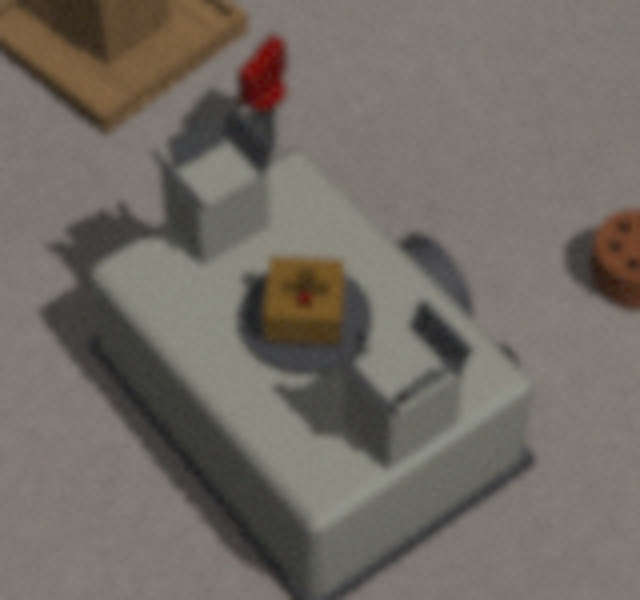

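View pics/d.png

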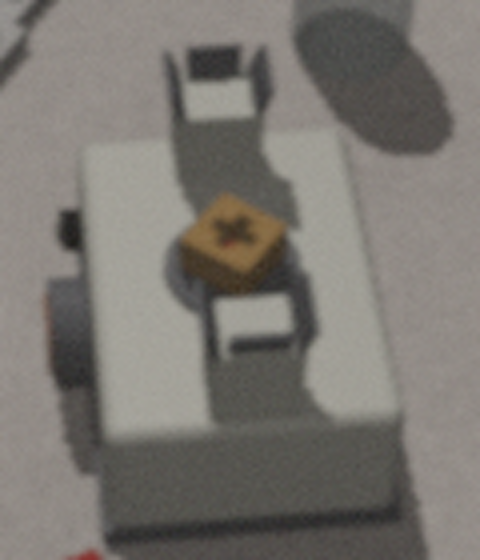

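View pics/e.png

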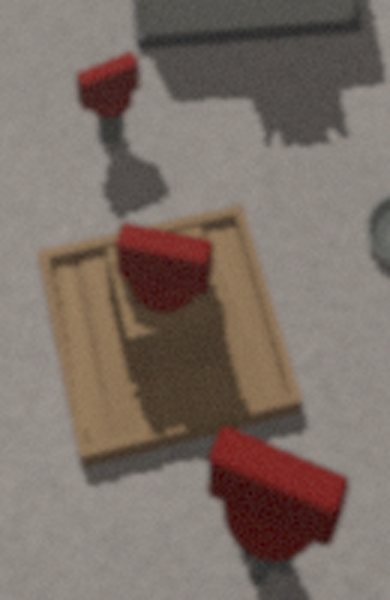

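Run:
```python
from h import *
S=cams.get_calibration('scene');D=cams.get_calibration('side')
f=lambda x,y,k,x0,y0:(x/k+x0,y/k+y0)
a=lambda x,y:f(x,y,5,430,300)
b=lambda x,y:f(x,y,8,230,130)
c=lambda x,y:f(x,y,4,260,200)
d=lambda x,y:f(x,y,4,270,150)
e=lambda x,y:f(x,y,3,250,270)
print('hole',onz(S,a(188,280),.014),onz(D,b(263,237),.014))
m1,m2=onz(S,a(152,147),.014),onz(S,a(225,413),.014)
print('slots S',m1,m2,(m1+m2)/2,np.degrees(np.arctan2(*(m2-m1)[1::-1])))
m1,m2=onz(D,b(361,128),.014),onz(D,b(161,353),.014)
print('slots D',m1,m2,(m1+m2)/2,np.degrees(np.arctan2(*(m1-m2)[1::-1])))
print('sock',onz(S,c(306,294),.115),onz(D,d(235,232),.115))
# block top corners in D
q=[onz(D,d(*p),.115)[:2] for p in((228,193),(287,237),(237,272),(180,245))];print(np.mean(q,0),q)
# seats
s=[onz(S,c(*p),.135) for p in((225,172),(405,370))];print('seatsS',s)
s=[onz(D,d(*p),.135) for p in((220,100),(255,320))];print('seatsD',s,(s[0]+s[1])/2,np.degrees(np.arctan2(*(s[0]-s[1])[1::-1])))
# tray corners in D (rim top 18mm)
q=[onz(D,e(*p),.018)[:2] for p in((42,252),(240,205),(300,408),(85,458))];print('tray',np.mean(q,0),q)
# wing top edge
q=[onz(D,e(*p),.12)[:2] for p in((122,228),(211,240))];print('wing',q)
```

```text
hole [0.50291088 0.29379379 0.014     ] [0.50400869 0.28659893 0.014     ]
slots S [0.4654699  0.24431938 0.014     ] [0.53718051 0.33973074 0.014     ] [0.50132521 0.29202506 0.014     ] 53.07169353685729
slots D [0.54044745 0.33401883 0.014     ] [0.46796105 0.23868058 0.014     ] [0.50420425 0.2863497  0.014     ] 52.75399214561075
sock [0.61715221 0.01325557 0.115     ] [0.61703497 0.00452212 0.115     ]
[0.61548128 0.00167182] [array([0.61850216, 0.03227423]), array([ 0.64252769, -0.00306228]), array([ 0.61301812, -0.02257806]), array([5.87877154e-01, 5.33782704e-05])]
seatsS [array([ 0.60624047, -0.06592619,  0.135     ]), array([0.62024258, 0.09161226, 0.135     ])]
seatsD [array([0.62260352, 0.08084449, 0.135     ]), array([ 0.61197694, -0.07186304,  0.135     ])] [0.61729023 0.00449072 0.135     ] 86.0193306341867
tray [ 0.52026793 -0.30694487] [array([ 0.452498 , -0.2474516]), array([ 0.57763436, -0.23566976]), array([ 0.58760806, -0.36832555]), array([ 0.46333128, -0.37633259])]
wing [array([ 0.49835998, -0.29315977]), array([ 0.54488903, -0.30811878])]
```

Run:
```python
from h import *
s=monitor.observe();W=cams.get_calibration('wrist')
R=rot(s['tool_rot'])
print('cam in tool',R.inv().apply(W['origin']-s['position']), (R.inv()*rot(W['attitude'])).as_euler('xyz'))
p=onz(W,(320,240),0.014); print('centre hits (tool)',R.inv().apply(p-s['position']))
goto([.55,-.15,.30],np.radians(-50))
goto([.45,.25,.26],np.radians(-37))
```

```text
cam in tool [-0.00042795 -0.13209351  0.08283058] [-1.89931486e+00  9.64722786e-05  5.23646516e-04]
centre hits (tool) [ 0.00417821  0.22786577 -0.04776052]
row [-1.000e-04 -3.123e-01 -8.000e-04] [-278.9  -57.9  453.1] steps 12.8
row [-2.000e-04 -5.392e-01 -8.000e-04] [-687.1  -17.6  511. ] steps 20.5
```

Run:
```python
from h import *
goto([.523,.317,.22],np.radians(-37))
```

```text
row [-2.000e-04 -5.392e-01 -8.000e-04] [-721.7   22.4  603.9] steps 22.6
```

Emit:
send_rows(
  series="0 -0.312 0 -279 -58 453 1;0 -0.312 0 -279 -58 453 1;0 -0.312 0 -279 -58 453 1;0 -0.312 0 -279 -58 453 1;0 -0.312 0 -279 -58 453 1;0 -0.312 0 -279 -58 453 1;0 -0.312 0 -279 -58 453 1;0 -0.312 0 -279 -58 453 1;0 -0.312 0 -279 -58 453 1;0 -0.312 0 -279 -58 453 1;0 -0.312 0 -279 -58 453 1;0 -0.539 0 -687 -18 511 1;0 -0.539 0 -687 -18 511 1;0 -0.539 0 -687 -18 511 1;0 -0.539 0 -687 -18 511 1;0 -0.539 0 -687 -18 511 1;0 -0.539 0 -687 -18 511 1;0 -0.539 0 -687 -18 511 1;0 -0.539 0 -687 -18 511 1;0 -0.539 0 -687 -18 511 1",
)

```text
clock: 1.82
position: [0.4601, 0.1616, 0.2665]
tool_rot: [-1.571, -0.0, -0.646]
force: [0.5, 0.5, 0.0]
grip_width: 0.0851
```

Run:
```python
from h import *
s=monitor.observe();print(s['clock'],s['position'],s['tool_rot'])
goto([.523,.317,.22],np.radians(-37))
```

```text
1.8167 [0.46005707 0.16161754 0.26645268] [-1.57069217e+00 -2.81004188e-04 -6.46310937e-01]
row [-0.0001 -0.0005  0.0003] [-43.3  46.5 161.9] steps 4.2
```

Emit:
send_rows(
  series="0 0 0 -43 46 162 1;0 0 0 -43 46 162 1;0 0 0 -43 46 162 1;0 0 0 -43 46 162 1;0 0 0 -43 46 162 1;0 0 0 -43 46 162 1;0 0 0 -43 46 162 1",
)

```text
clock: 2.4
position: [0.5236, 0.3149, 0.2199]
tool_rot: [-1.572, 0.0, -0.645]
force: [-0.4, -0.4, -0.5]
grip_width: 0.0855
```

Run:
```python
from h import *
s=monitor.observe();print(s['clock'],s['position'],s['tool_rot'],s['qd'].max())
W=cams.get_calibration('wrist');np.save('w1.npy',W,allow_pickle=True)
cv2.imwrite('pics/w1.png',cams.grab_frame('wrist')[:,:,::-1])
```

```text
2.4 [0.52359627 0.31489065 0.21988396] [-1.57199246e+00  4.45182568e-04 -6.45461867e-01] 0.027669130327867695
```

View pics/w1.png

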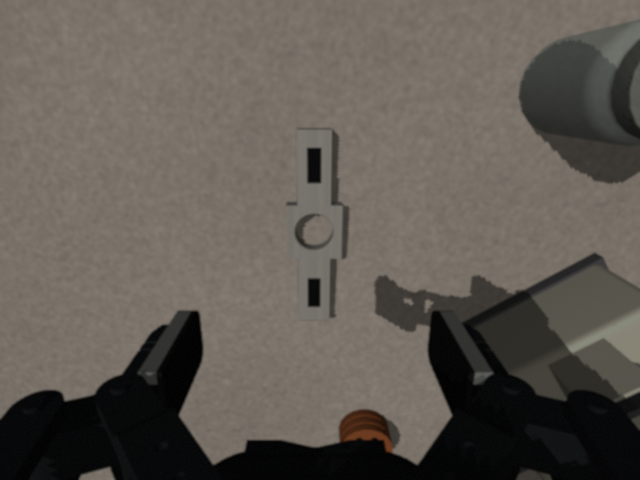

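Run:
```python
from h import *
W=np.load('w1.npy',allow_pickle=True).item()
im=cv2.imread('pics/w1.png')
g=cv2.cvtColor(im,cv2.COLOR_BGR2GRAY)
m=(g<40).astype('uint8');m[305:]=0
n,l,st,ce=cv2.connectedComponentsWithStats(m)
P=[]
for i in range(1,n):
    if st[i,4]>80 and 280<ce[i,0]<350: print(st[i],ce[i]);P.append(onz(W,ce[i],.014))
d=P[0]-P[1] if P[0][1]>P[1][1] else P[1]-P[0];print(P,'mid',(P[0]+P[1])/2,'ang',np.degrees(np.arctan2(d[1],d[0])),np.linalg.norm(d))
crop(im,270,110,370,330,4,'f.png')
for px in((315,231),(297.5,231)):print(onz(W,px,.014))
```

```text
[308 149  12  33 395] [313.51392405 164.95949367]
[309 279  10  26 258] [313.5        291.59689922]
[array([0.53883608, 0.33847136, 0.014     ]), array([0.4667551 , 0.24303284, 0.014     ])] mid [0.50279559 0.2907521  0.014     ] ang 52.93767317478831 0.11960008186031085
[0.50427071 0.2904849  0.014     ]
[0.49174329 0.29991774 0.014     ]
```

View pics/f.png

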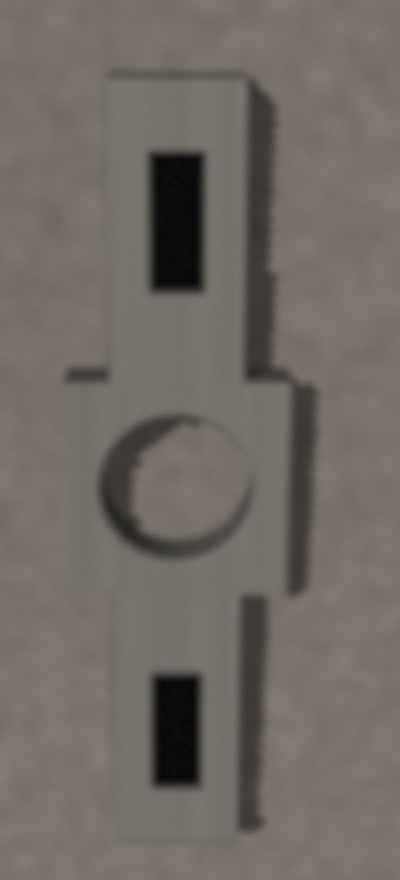

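Run:
```python
from h import *
goto([.503,.291,.05],np.radians(-37.06))
goto([.503,.291,.014],np.radians(-37.06))
```

```text
row [0.0007 0.0003 0.0002] [ -2.7 170.5 -30.9] steps 4.2
row [0.0007 0.0003 0.0002] [ -2.8 206.5 -30.9] steps 5.0
```

Emit:
send_rows(
  series="0 0 0 -2.7 40 -30.9 1;0 0 0 -2.7 80 -30.9 1;0 0 0 -2.7 120 -30.9 1;0 0 0 -2.7 150 -30.9 1;0 0 0 -2.7 170 -30.9 1;0 0 0 -2.7 185 -30.9 1;0 0 0 -2.7 197 -30.9 1;0 0 0 -2.7 204 -30.9 1;0 0 0 -2.7 206.5 -30.9 1;0 0 0 -2.7 206.5 -30.9 1",
)

```text
clock: 3.28
position: [0.5034, 0.2917, 0.0143]
tool_rot: [-1.571, -0.0, -0.646]
force: [-0.6, -0.5, 1.3]
grip_width: 0.0853
```

Emit:
send_rows(
  series="0 0 0 0 0 0 0.4;0 0 0 0 0 0 0.4;0 0 0 0 0 0 0.4;0 0 0 0 0 0 0.4;0 0 0 0 0 0 0.4;0 0 0 0 0 0 0.4",
  force=50,
)

```text
clock: 3.78
position: [0.5036, 0.2922, 0.015]
tool_rot: [-1.57, -0.001, -0.646]
force: [-2.9, -1.4, 13.1]
grip_width: 0.0484
```

Run:
```python
from h import *
goto([.503,.291,.20],np.radians(-37.06))
goto([.497,.03,.30],np.radians(-4))
```

```text
row [-0.001   0.0007  0.0007] [   0.4 -185.    -1.1] steps 4.4
row [-0.0007 -0.5763  0.0009] [ 152.8 -285.1 -213.1] steps 9.3
```

Emit:
send_rows(
  series="0 0 0 0 -3 0 0.4;0 0 0 0 -12 0 0.4;0 0 0 0 -30 0 0.4;0 0 0 0 -55 0 0.4;0 0 0 0 -85 0 0.4;0 0 0 0 -115 0 0.4;0 0 0 0 -145 0 0.4",
)

```text
clock: 4.37
position: [0.5028, 0.2919, 0.1611]
tool_rot: [-1.571, 0.0, -0.646]
force: [0.4, 0.3, -2.1]
grip_width: 0.0482
```

Run:
```python
from h import *
goto([.497,.03,.30],np.radians(-4))
```

```text
row [-1.000e-04 -5.759e-01 -1.000e-04] [ 152.9 -139.  -212.7] steps 7.1
```

Emit:
send_rows(
  series="0 -0.03 0 7 -15 -10 0.4;0 -0.09 0 23 -35 -32 0.4;0 -0.16 0 43 -55 -60 0.4;0 -0.23 0 63 -75 -88 0.4;0 -0.30 0 83 -95 -115 0.4;0 -0.37 0 100 -110 -140 0.4;0 -0.44 0 117 -124 -163 0.4;0 -0.50 0 132 -134 -184 0.4;0 -0.54 0 143 -138 -200 0.4;0 -0.565 0 150 -139 -209 0.4;0 -0.577 0 153 -139 -213 0.4;0 -0.577 0 153 -139 -213 0.4;0 -0.577 0 153 -139 -213 0.4",
)

```text
clock: 5.45
position: [0.4969, 0.0305, 0.2981]
tool_rot: [-1.571, 0.0, -0.069]
force: [0.6, 0.4, -2.7]
grip_width: 0.0483
```

Run:
```python
from h import *
s=monitor.observe();print(s['clock'],s['position'],s['tool_rot'],abs(s['qd']).max(),s['grip_width'])
W=cams.get_calibration('wrist');np.save('w2.npy',W,allow_pickle=True)
im=cams.grab_frame('wrist')[:,:,::-1]
cv2.imwrite('pics/w2.png',im)
```

```text
5.45 [0.49693495 0.03051932 0.29810474] [-1.57050272e+00  4.07293583e-05 -6.94171669e-02] 0.01755828876941362 0.04832224367138515
```

View pics/w2.png

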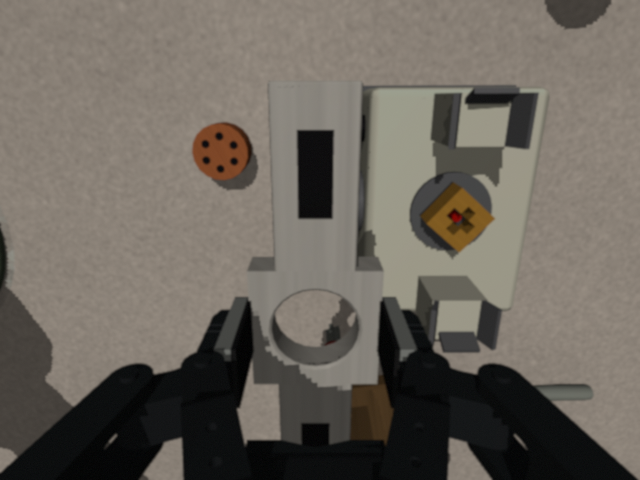

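Run:
```python
from h import *
im=cv2.imread('pics/w2.png')
crop(im,400,75,560,165,5,'g1.png');crop(im,400,170,510,260,6,'g2.png');crop(im,400,265,520,360,6,'g3.png')
```

```text
(no output)
```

View pics/g1.png

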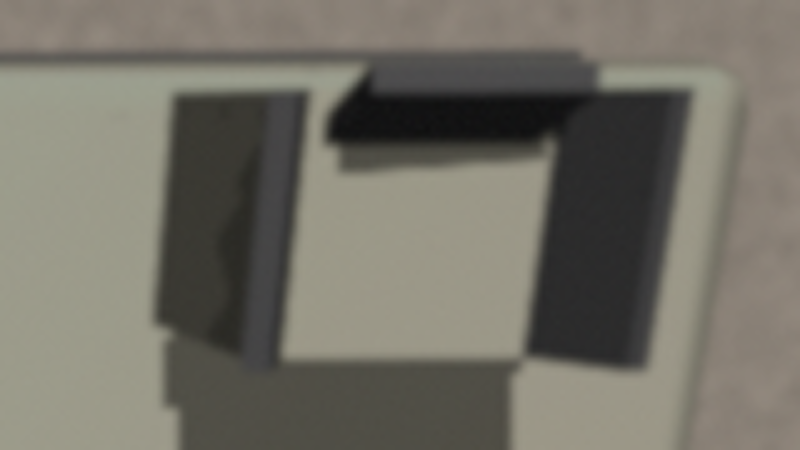

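View pics/g2.png

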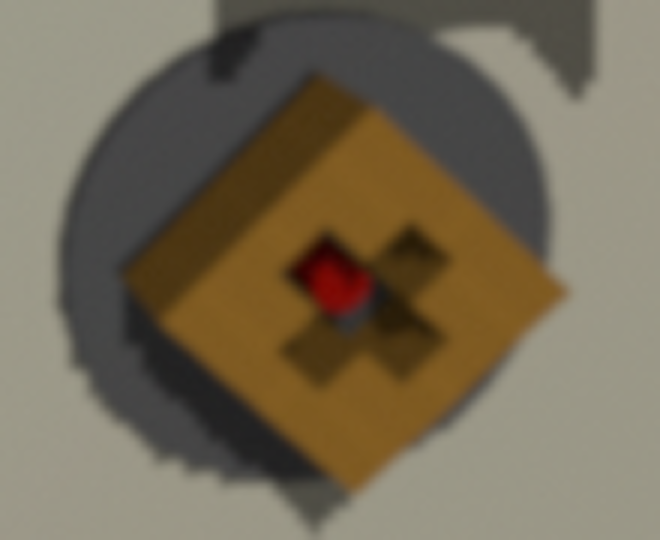

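View pics/g3.png

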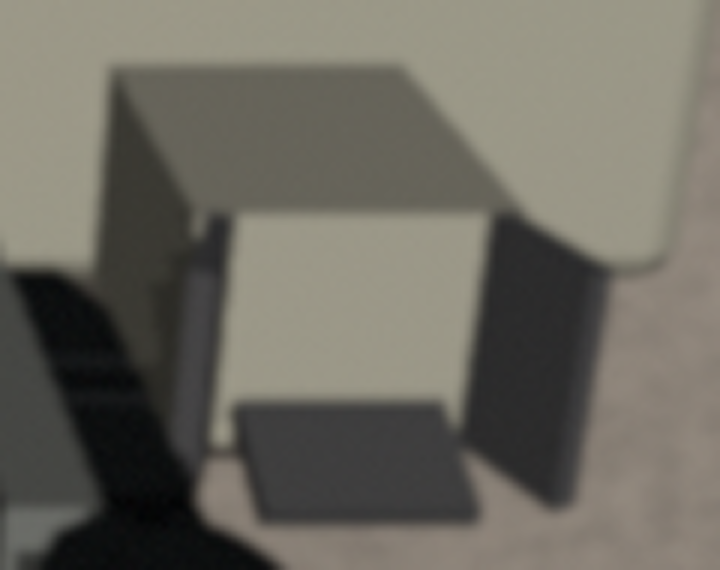

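Run:
```python
from h import *
W=np.load('w2.npy',allow_pickle=True).item()
g1=lambda x,y:onz(W,(x/5+400,y/5+75),.135)[:2]
g2=lambda x,y:onz(W,(x/6+400,y/6+170),.115)[:2]
g3=lambda x,y:onz(W,(x/6+400,y/6+265),.135)[:2]
q=np.array([g2(*p) for p in((372,107),(568,292),(352,493),(162,322))]);print('block',q.mean(0));e=np.roll(q,-1,0)-q
print([round(np.degrees(np.arctan2(v[1],v[0])),1) for v in e],np.linalg.norm(e,axis=1))
cr=np.array([g2(*p) for p in((310,245),(425,245),(420,355),(300,365))]);print('cross',cr.mean(0))
R=np.array([g1(523,358),g1(553,140),g3(490,215),g3(463,440)]);print(R)
v=np.polyfit(R[:,1],R[:,0],1);ang=np.arctan2(1,v[0]);print('yaw y',np.degrees(ang))
uy=np.array([np.cos(ang),np.sin(ang)]);ux=np.array([uy[1],-uy[0]])
E1=g1(440,142);E2=g3(340,402);print('ends',E1@uy,E2@uy,E1@uy-E2@uy)
print('left far',g1(300,142)@ux, 'right',R@ux)
c=ux*((R@ux).mean()-.0175)+uy*(E1@uy+E2@uy)/2;print('mid',c)
# bar in hand: hole top rim, z=?
s=monitor.observe();T=rot(s['tool_rot'])
# inner front edges
f1=g1(400,360)@uy;f2=g3(350,213)@uy;print('front edges',f1,f2,(f1+f2)/2,f1-f2)
for z in(.298,.300):
    print(T.inv().apply(onz(W,(315,326),z)-s['position']))
crop(cv2.imread('pics/w2.png'),220,60,420,400,2,'g4.png')
```

```text
block [0.61576168 0.00808611]
[np.float64(-44.7), np.float64(-135.5), np.float64(135.0), np.float64(46.0)] [0.03976121 0.03973804 0.03878416 0.03957215]
cross [0.61581466 0.00854237]
[[ 0.63791791  0.06974432]
 [ 0.63960532  0.09998172]
 [ 0.62945581 -0.05635863]
 [ 0.62795242 -0.09261695]]
yaw y 86.42637898760007
ends 0.13949996943247017 -0.046852658578486146 0.1863526280109563
left far 0.5964493350378983 right [0.63233027 0.63212967 0.63174475 0.6325043 ]
mid [0.61636942 0.00792012]
front edges 0.1092126571216437 -0.016557796943293696 0.046327430089175003 0.1257704540649374
[-5.96812737e-04 -3.23540069e-07  2.94540332e-04]
[-0.00059721 -0.00199992  0.00154814]
```

View pics/g4.png

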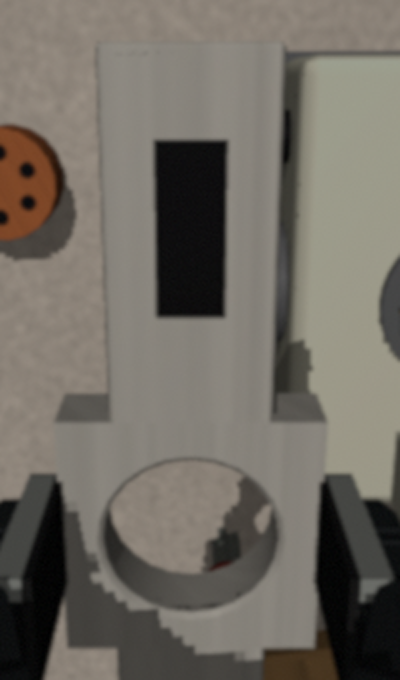

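Run:
```python
from h import *
W=np.load('w2.npy',allow_pickle=True).item()
s=monitor.observe();T=rot(s['tool_rot']);z=s['position'][2]-.001
for n,u in dict(top=(190,458),bot=(190,608),L=(104,530),R=(278,530),slotT=(191,141),slotB=(191,317),edge1=(98,46),edge1r=(285,46),pl=(57,422),pr=(326,422)).items():
    print(n,np.round(T.inv().apply(onz(W,(u[0]/2+220,u[1]/2+60),z)-s['position'])*1000,1))
```

```text
top [-0.6  1.  15.5]
bot [ -0.6   1.  -17.7]
L [-17.1   1.    0.1]
R [16.3  1.   0.1]
slotT [-0.4  1.  72.7]
slotB [-0.4  1.  42.8]
edge1 [-14.9   1.   87.2]
edge1r [14.4  1.  87.1]
pl [-24.9   1.   22.8]
pr [24.3  1.  22.7]
```

Run:
```python
from h import *
goto([.6165,.010,.22],-.0628)
goto([.6165,.010,.152],-.0628)
```

```text
row [-0.0003 -0.0059 -0.0002] [120.7  78.  -12.6] steps 3.5
row [-0.0003 -0.0059 -0.0002] [120.7 146.  -12.7] steps 4.6
```

Emit:
send_rows(
  series="0 0 0 6 0 0 0.4;0 -0.001 0 20 5 -2 0.4;0 -0.002 0 42 12 -4 0.4;0 -0.003 0 68 24 -7 0.4;0 -0.004 0 92 40 -10 0.4;0 -0.006 0 110 58 -12 0.4;0 -0.006 0 118 72 -12.6 0.4;0 -0.006 0 120.7 82 -12.6 0.4;0 -0.006 0 120.7 92 -12.6 0.4;0 -0.006 0 120.7 100 -12.6 0.4;0 -0.006 0 120.7 106 -12.6 0.4;0 -0.006 0 120.7 110 -12.6 0.4;0 -0.006 0 120.7 110 -12.6 0.4;0 -0.006 0 120.7 110 -12.6 0.4",
)

```text
clock: 6.67
position: [0.6167, 0.009, 0.1885]
tool_rot: [-1.571, -0.001, -0.063]
force: [-0.9, 0.3, -1.9]
grip_width: 0.0483
```

Run:
```python
from h import *
im={}
for n in('side','scene'):
    im[n]=cams.grab_frame(n)[:,:,::-1]
crop(im['side'],260,100,400,290,3,'i1.png');crop(im['scene'],250,180,410,330,4,'i2.png')
goto([.6165,.010,.1505],-.0628)
```

```text
row [-0.     -0.0004  0.001 ] [-0.5 38.2  1. ] steps 0.9
```

View pics/i1.png

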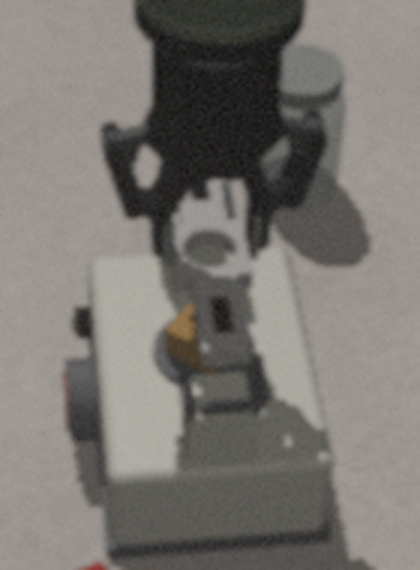

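View pics/i2.png

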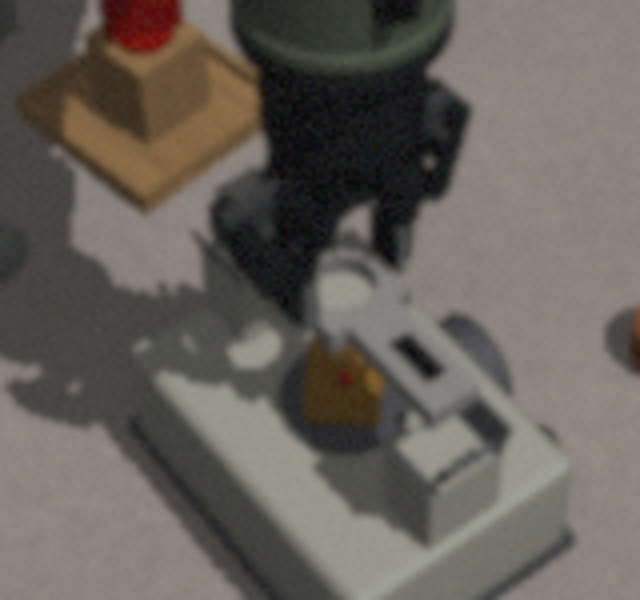

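Emit:
send_rows(
  series="0 0 0 0 5 1 0.4;0 0 0 0 12 1 0.4;0 0 0 0 19 1 0.4;0 0 0 0 25 1 0.4;0 0 0 0 30 1 0.4;0 0 0 0 34 1 0.4;0 0 0 0 36 1 0.4;0 0 0 0 36 1 0.4",
)

```text
clock: 7.43
position: [0.6166, 0.01, 0.1515]
tool_rot: [-1.571, 0.001, -0.063]
force: [-0.5, 0.3, -2.3]
grip_width: 0.0484
```

No contact yet; 1–2 mm more.

Emit:
send_rows(
  series="0 0 0 0 1 0 0.4;0 0 0 0 2 0 0.4;0 0 0 0 2 0 0.4;0 0 0 0 2 0 0.4",
)

```text
clock: 7.77
position: [0.6169, 0.01, 0.1502]
tool_rot: [-1.571, -0.0, -0.063]
force: [0.4, 0.5, -2.0]
grip_width: 0.0486
```

Emit:
send_rows(
  series="0 0 0 0 1 0 0.4;0 0 0 0 1.5 0 0.4;0 0 0 0 1.5 0 0.4",
)

```text
clock: 8.02
position: [0.6169, 0.0099, 0.15]
tool_rot: [-1.571, -0.001, -0.063]
force: [-8.9, -1.3, 22.7]
grip_width: 0.048
```

Emit:
send_rows(
  series="0 0 0 0 -1 0 0.62;0 0 0 0 -1 0 0.65;0 0 0 0 -1 0 0.7;0 0 0 0 -1 0 0.75;0 0 0 0 -1 0 0.75",
)

```text
clock: 8.43
position: [0.6167, 0.0099, 0.1493]
tool_rot: [-1.571, 0.0, -0.063]
force: [0.1, 1.0, 0.3]
grip_width: 0.0639
```

Emit:
send_rows(
  series="0 0 0 0 -5 0 0.8;0 0 0 0 -15 0 0.85;0 0 0 0 -30 0 1;0 0 0 0 -50 0 1;0 0 0 0 -75 0 1;0 0 0 0 -100 0 1;0 0 0 0 -120 10 1;0 0 0 0 -125 20 1;0 0 0 0 -125 30 1;0 0 0 0 -125 30 1",
)

```text
clock: 9.27
position: [0.6184, 0.0424, 0.2746]
tool_rot: [-1.57, -0.0, -0.06]
force: [-0.6, 0.4, -1.4]
grip_width: 0.0854
```

Run:
```python
from h import *
s=monitor.observe();print(s['clock'],s['position'],s['tool_rot'],abs(s['qd']).max(),s['grip_width'],s['force'])
W=cams.get_calibration('wrist');np.save('w3.npy',W,allow_pickle=True)
cv2.imwrite('pics/w3.png',cams.grab_frame('wrist')[:,:,::-1])
```

```text
9.2667 [0.61840076 0.04240572 0.2745983 ] [-1.56975995e+00 -2.32557784e-04 -6.04691870e-02] 0.03288634780619155 0.08536517884267172 [-0.62758708  0.38543825 -1.42380733]
```

View pics/w3.png

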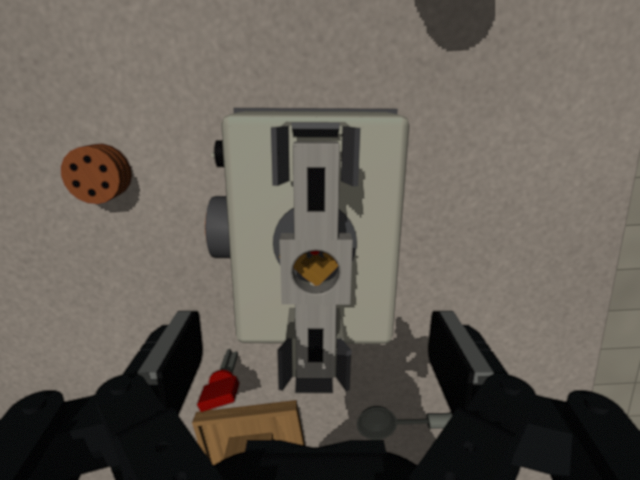

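Run:
```python
from h import *
W=np.load('w3.npy',allow_pickle=True).item()
im=cv2.imread('pics/w3.png');g=cv2.cvtColor(im,cv2.COLOR_BGR2GRAY)
m=(g<22).astype('uint8');n,l,st,ce=cv2.connectedComponentsWithStats(m)
P=[]
for i in range(1,n):
    if st[i,4]>80 and 300<ce[i,0]<335 and ce[i,1]<400: print(st[i],ce[i]);P.append(onz(W,ce[i],.149))
print(P)
crop(im,260,110,370,250,5,'j1.png');crop(im,260,220,370,400,4,'j2.png')
```

```text
[294 130  43   6 247] [314.97975709 132.52226721]
[309 169  15  41 591] [315.71573604 188.66666667]
[309 330  14  32 413] [315.07748184 345.5157385 ]
[array([0.62164548, 0.10449396, 0.149     ]), array([0.61994815, 0.06849715, 0.149     ]), array([ 0.61221581, -0.05218263,  0.149     ])]
```

View pics/j1.png

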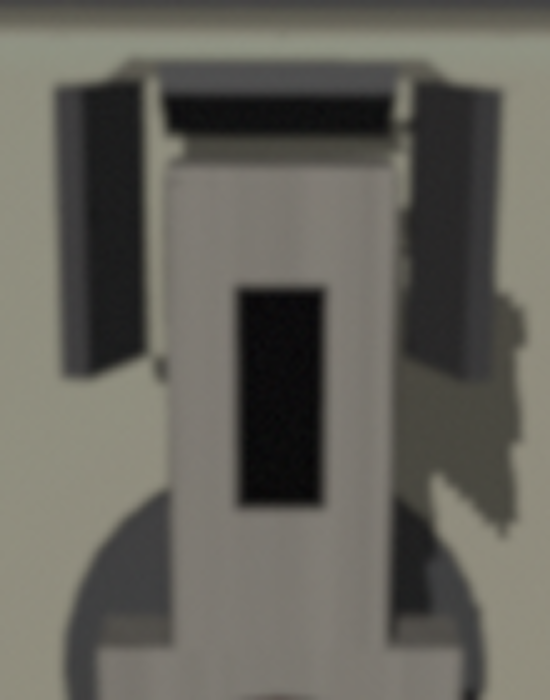

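View pics/j2.png

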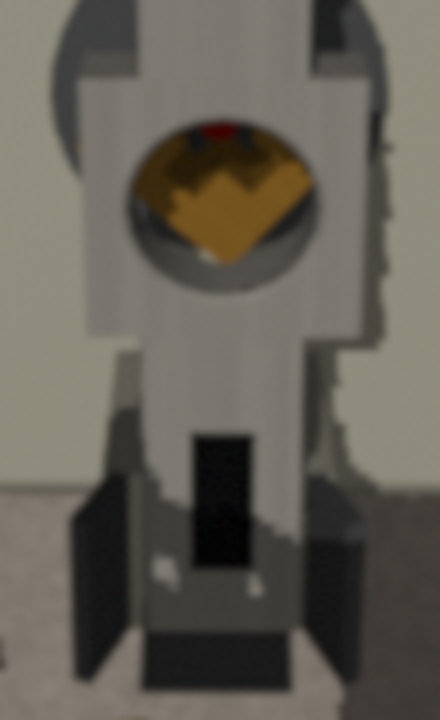

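Run:
```python
from h import *
goto([.51,-.303,.27],np.radians(72))
S=cams.get_calibration('scene');D=cams.get_calibration('side')
# big & small knob: top centres scene vs side
print('big wing centre',tri(S,(243,158),D,(343,434)),'mid',tri(S,(286,182),D,(305,356)),'small',tri(S,(326,217),D,(286,297)))
```

```text
row [-8.0000e-04 -1.3177e+00 -7.0000e-04] [ -87.     3.9 -350. ] steps 10.5
big wing centre [ 0.5539523  -0.4406922   0.10738446] mid [ 0.51810301 -0.301078    0.0955946 ] small [ 0.50328363 -0.16129908  0.06637161]
```

Emit:
send_rows(
  series="0 -0.12 0 -8 0 -30 1;0 -0.24 0 -16 0 -64 1;0 -0.36 0 -24 1 -98 1;0 -0.48 0 -32 1 -132 1;0 -0.60 0 -41 2 -166 0.8;0 -0.72 0 -50 2 -200 0.6;0 -0.84 0 -58 3 -234 0.5;0 -0.96 0 -66 3 -268 0.5;0 -1.08 0 -74 4 -300 0.5;0 -1.20 0 -80 4 -330 0.5;0 -1.28 0 -85 4 -345 0.5;0 -1.318 0 -87 4 -350 0.5;0 -1.318 0 -87 4 -350 0.5;0 -1.318 0 -87 4 -350 0.5",
)

```text
clock: 10.48
position: [0.5093, -0.304, 0.2696]
tool_rot: [-1.57, -0.001, 1.253]
force: [-0.4, 1.1, 0.7]
grip_width: 0.0427
```

Run:
```python
from h import *
s=monitor.observe();print(s['clock'],s['position'],s['tool_rot'],abs(s['qd']).max(),s['grip_width'],s['qpos'])
W=cams.get_calibration('wrist');np.save('w4.npy',W,allow_pickle=True)
im=cams.grab_frame('wrist')[:,:,::-1]
cv2.imwrite('pics/w4.png',im)
```

```text
10.4833 [ 0.50926157 -0.30402022  0.26961065] [-1.56950688e+00 -7.19187227e-04  1.25277513e+00] 0.024177308215534626 0.042736921771841435 [ 0.99032259  0.55216567 -0.81731514  1.62588859  0.43061746  1.15465778
  1.32201466]
```

View pics/w4.png

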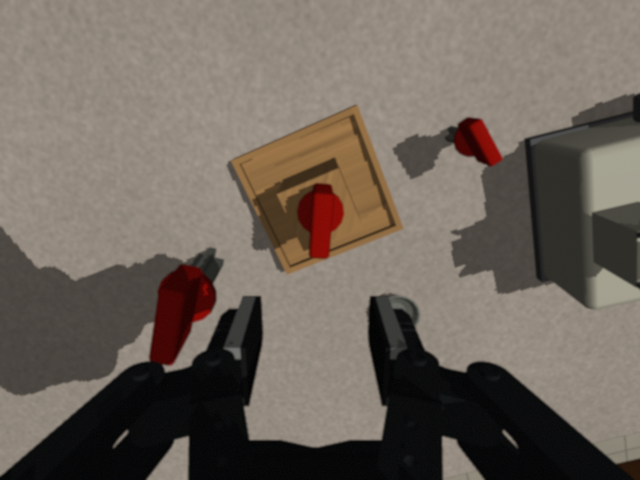

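Run:
```python
from h import *
im=cv2.imread('pics/w4.png')
crop(im,280,165,370,275,6,'k1.png')
```

```text
(no output)
```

View pics/k1.png

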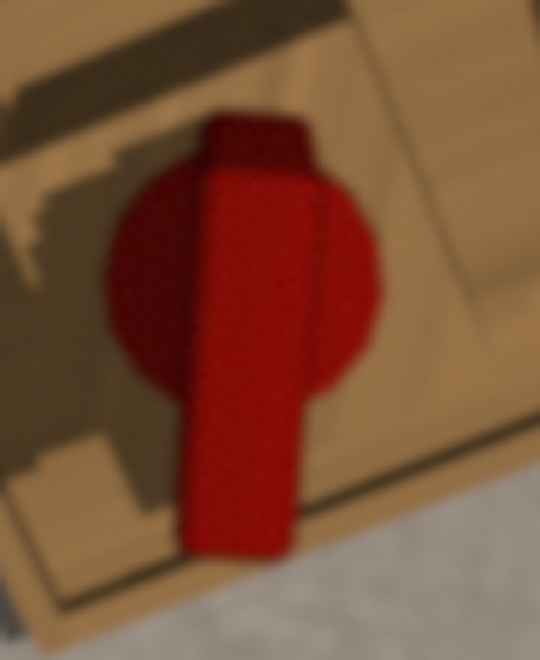

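Run:
```python
from h import *
W=np.load('w4.npy',allow_pickle=True).item()
k=lambda x,y,z:onz(W,(x/6+280,y/6+165),z)[:2]
q=np.array([k(205,172,.12),k(320,172,.12),k(295,556,.12),k(183,554,.12)])
a=(q[0]+q[1])/2;b=(q[2]+q[3])/2
print(np.linalg.norm(q-np.roll(q,-1,0),axis=1),'c',(a+b)/2,'ang',np.degrees(np.arctan2(*(b-a)[::-1])))
for z in(.080,):print('collar L/R mid',(k(107,285,z)+k(382,285,z))/2,np.linalg.norm(k(107,285,z)-k(382,285,z)))
# stand block far corner etc.
```

```text
[0.01387776 0.05010535 0.01427426 0.04984693] c [ 0.51815094 -0.30130086] ang -21.251433960428695
collar L/R mid [ 0.51875123 -0.30162174] 0.03849645552906858
```

Run:
```python
from h import *
goto([.5182,-.3015,.097],np.radians(69))
```

```text
row [-0.0009  0.0494  0.0006] [  4.4 172.9  -7.7] steps 4.2
```

Emit:
send_rows(
  series="0 0.02 0 2 15 -4 0.5;0 0.04 0 4 45 -7.7 0.5;-0.001 0.049 0 4.4 80 -7.7 0.5;-0.001 0.049 0 4.4 110 -7.7 0.5;-0.001 0.049 0 4.4 135 -7.7 0.5;-0.001 0.049 0 4.4 152 -7.7 0.5;-0.001 0.049 0 4.4 164 -7.7 0.5;-0.001 0.049 0 4.4 171 -7.7 0.5;-0.001 0.049 0 4.4 173 -7.7 0.5;-0.001 0.049 0 4.4 173 -7.7 0.5",
)

```text
clock: 11.37
position: [0.5188, -0.3019, 0.0978]
tool_rot: [-1.572, -0.0, 1.206]
force: [-0.1, 0.1, 0.8]
grip_width: 0.0426
```

Emit:
send_rows(
  series="0 0 0 0 0 0 0.3;0 0 0 0 0 0 0.22;0 0 0 0 0 0 0.1;0 0 0 0 0 0 0.05;0 0 0 0 0 0 0.05;0 0 0 0 0 0 0.05;0 0 0 0 0 0 0.05",
  force=80,
)

```text
clock: 11.95
position: [0.5189, -0.3024, 0.0986]
tool_rot: [-1.573, 0.0, 1.206]
force: [-1.8, 0.6, 7.1]
grip_width: 0.015
```

Emit:
send_rows(
  series="0 0 0 0 -3 0 0.05;0 0 0 0 -10 0 0.05;0 0 0 0 -20 0 0.05;0 0 0 0 -32 0 0.05;0 0 0 0 -46 0 0.05;0 0 0 0 -62 0 0.05;0 0 0 0 -80 0 0.05;0 0 0 0 -100 0 0.05;0 0 0 0 -120 0 0.05;0 0 0 0 -140 0 0.05;0 0 0 0 -155 0 0.05;0 0 0 0 -165 0 0.05;0 0 0 0 -170 0 0.05;0 0 0 0 -170 0 0.05",
)

```text
clock: 13.12
position: [0.5185, -0.3022, 0.2687]
tool_rot: [-1.573, 0.0, 1.206]
force: [0.5, 0.5, -2.4]
grip_width: 0.0151
```

Run:
```python
from h import *
s=monitor.observe();print(s['clock'],s['position'],s['tool_rot'],abs(s['qd']).max(),s['grip_width'],s['force'])
np.save('s5.npy',s,allow_pickle=True)
W=cams.get_calibration('wrist');np.save('w5.npy',W,allow_pickle=True)
im=cams.grab_frame('wrist')[:,:,::-1]
cv2.imwrite('pics/w5.png',im)
d=cams.grab_frame('side')[:,:,::-1];cv2.imwrite('pics/side5.png',d)
c=proj(cams.get_calibration('side'),s['position'])[0].astype(int);print(c)
e=cams.grab_frame('scene')[:,:,::-1];cv2.imwrite('pics/scene5.png',e)
print(proj(cams.get_calibration('scene'),s['position'])[0])
crop(d,c[0]-60,c[1]-40,c[0]+60,c[1]+110,4,'side5c.png')
```

```text
13.1167 [ 0.51846119 -0.30223221  0.26867304] [-1.57320458e+00  3.96491942e-04  1.20584154e+00] 0.026891290061162216 0.015065882878700407 [ 0.49484154  0.49468633 -2.37893057]
[302 299]
[278.03701375 125.89964764]
```

View pics/w5.png

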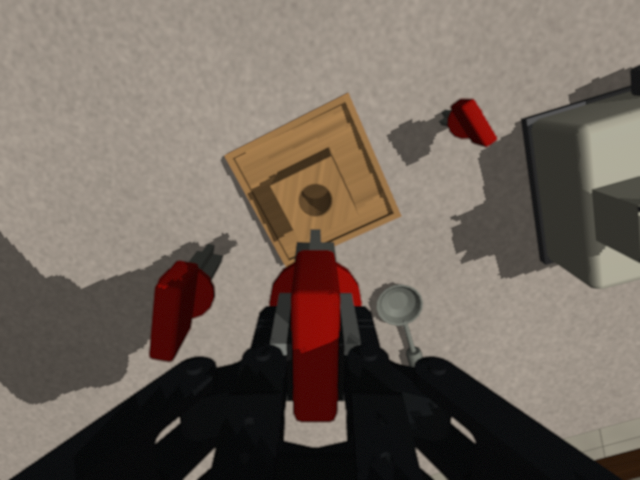

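View pics/side5c.png

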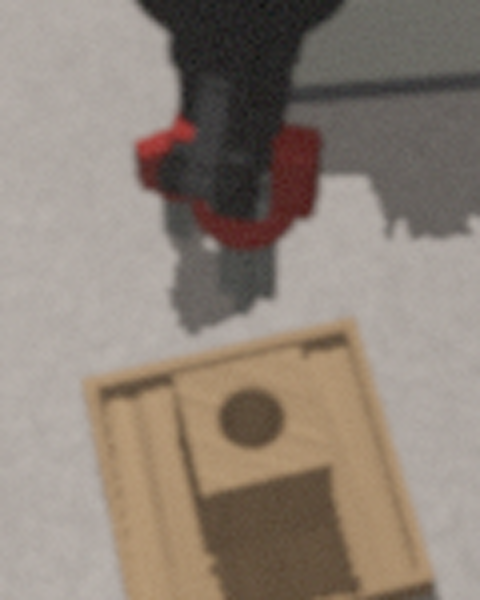

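Run:
```python
from h import *
W=np.load('w5.npy',allow_pickle=True).item();s=np.load('s5.npy',allow_pickle=True).item();T=rot(s['tool_rot'])
crop(cv2.imread('pics/w5.png'),250,220,390,430,3.8,'w5c.png')
for n,(u,v,dz) in dict(wtop=(316,250,.0215),wbot=(316,420,.0215),stem=(315.5,231,-.0865),cL=(271,290,-.0185),cR=(361,290,-.0185)).items():
    print(n,np.round(T.inv().apply(onz(W,(u,v),s['position'][2]+dz)-s['position'])*1000,1))
```

```text
wtop [  0.4 -21.6  40.6]
wbot [  0.4 -21.4 -23.4]
stem [ 0.5 86.5 10. ]
cL [-18.4  18.5   6.8]
cR [19.5 18.5  6.8]
```

View pics/w5c.png

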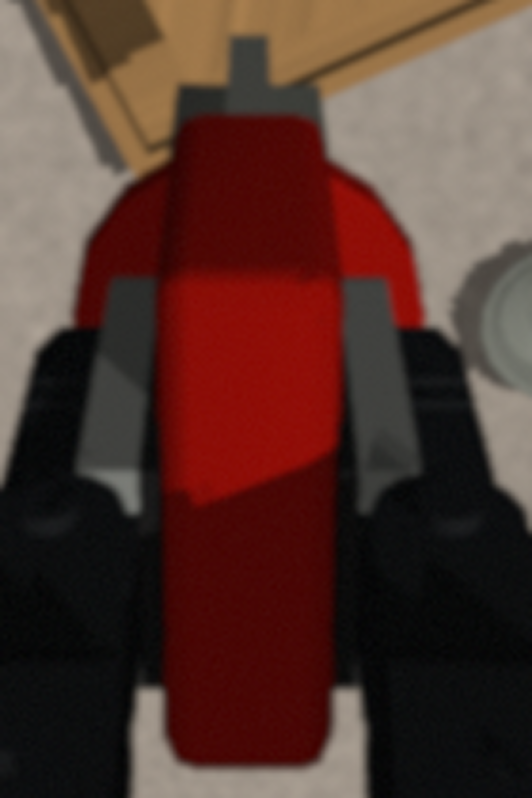

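Run:
```python
from h import *
W=np.load('w5.npy',allow_pickle=True).item();s=np.load('s5.npy',allow_pickle=True).item();T=rot(s['tool_rot'])
for n,(u,v,dz) in dict(wtop=(315.5,292,.0215),wbot=(315.5,421,.0215),wside=(315,251.5,-.0185),stem=(315.3,230,-.0865),stemL=(310.5,230,-.0865),stemR=(320.5,230,-.0865),crossL=(297,243,-.0865),crossR=(334.5,243,-.0865)).items():
    print(n,np.round(T.inv().apply(onz(W,(u,v),s['position'][2]+dz)-s['position'])*1000,1))
goto([.6161,.0082,.27],np.radians(45.1))
```

```text
wtop [  0.2 -21.6  26.7]
wbot [  0.3 -21.4 -23.8]
wside [ 0.1 18.4 24.3]
stem [ 0.4 86.5 10.6]
stemL [-2.4 86.5 10.6]
stemR [ 3.4 86.5 10.6]
crossL [-10.3  86.5   2.6]
crossR [11.6 86.5  2.6]
row [-2.000e-04  4.189e-01  2.000e-04] [324.8  -3.2  18.9] steps 7.8
```

Run:
```python
from h import *
goto([.6159,.0080,.27],np.radians(45.1))
```

```text
row [-2.000e-04  4.189e-01  2.000e-04] [324.6  -3.2  19. ] steps 7.8
```

Emit:
send_rows(
  series="0 0.01 0 7 0 0 0.05;0 0.04 0 24 0 1 0.05;0 0.08 0 52 -1 3 0.05;0 0.12 0 84 -1 5 0.05;0 0.16 0 117 -2 7 0.05;0 0.20 0 150 -2 9 0.05;0 0.24 0 183 -2 11 0.05;0 0.28 0 216 -3 13 0.05;0 0.32 0 247 -3 15 0.05;0 0.355 0 276 -3 17 0.05;0 0.385 0 299 -3 18 0.05;0 0.405 0 314 -3 18.5 0.05;0 0.416 0 322 -3 19 0.05;0 0.419 0 325 -3 19 0.05;0 0.419 0 325 -3 19 0.05;0 0.419 0 325 -3 19 0.05",
)

```text
clock: 14.6
position: [0.6163, 0.0072, 0.2702]
tool_rot: [-1.572, 0.0, 0.786]
force: [-0.6, -0.4, -1.1]
grip_width: 0.0151
```

Run:
```python
from h import *
s=monitor.observe();print(s['clock'],s['position'],s['tool_rot'],abs(s['qd']).max(),s['grip_width'],s['force'],s['qpos'])
goto([.6159,.0080,.20],np.radians(45.1))
W=cams.get_calibration('wrist');np.save('w6.npy',W,allow_pickle=True);np.save('s6.npy',s,allow_pickle=True)
im=cams.grab_frame('wrist')[:,:,::-1];cv2.imwrite('pics/w6.png',im)
```

```text
14.6 [0.61625948 0.0072319  0.27017449] [-1.57165256e+00  3.20429040e-04  7.86379051e-01] 0.012015685771748203 0.015135229730142452 [-0.61569677 -0.37455463 -1.07531272] [ 0.37153488  0.56638547 -0.72882643  1.56647358  0.40085785  1.16297773
  0.34577239]
row [ 0.0009 -0.0008 -0.0003] [ 0.3 70.2  0.9] steps 1.7
```

View pics/w6.png

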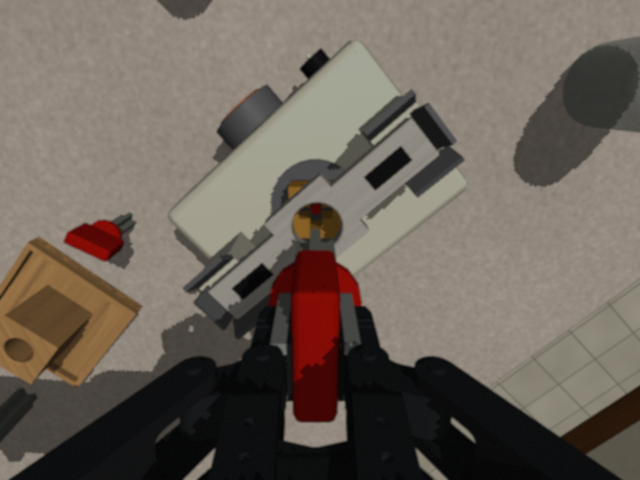

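Run:
```python
from h import *
W=np.load('w6.npy',allow_pickle=True).item();s=np.load('s6.npy',allow_pickle=True).item();T=rot(s['tool_rot'])
im=cv2.imread('pics/w6.png');g=cv2.cvtColor(im,cv2.COLOR_BGR2GRAY)
crop(im,270,180,370,270,6,'w6c.png')
n,l,st,ce=cv2.connectedComponentsWithStats((g<22).astype('uint8'))
for i in range(1,n):
    if 100<st[i,4]<2000 and 220<ce[i,0]<410 and ce[i,1]<310: print(st[i],ce[i],onz(W,ce[i],.149))
```

```text
[302  58  18  19 186] [310.44086022  66.96236559] [0.54341423 0.07601728 0.149     ]
[367 149  42  39 637] [387.64364207 167.98587127] [0.62017331 0.06859273 0.149     ]
[284 255  16  38 167] [293.43712575 273.43113772] [ 0.6289552  -0.02681682  0.149     ]
[235 266  37  32 497] [252.51307847 281.28571429] [ 0.61285631 -0.05148301  0.149     ]
```

View pics/w6c.png

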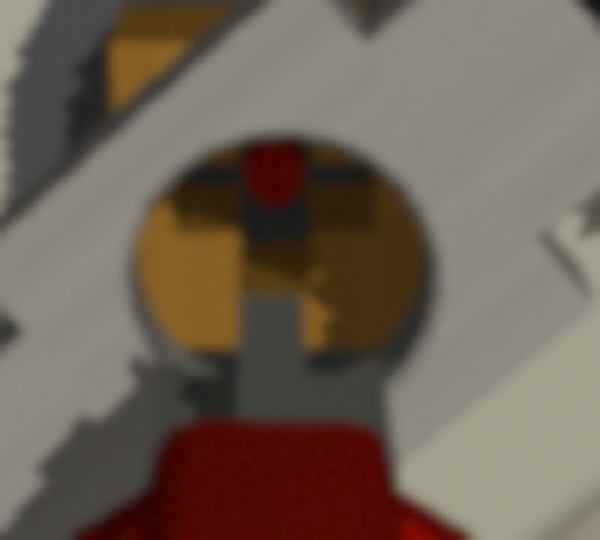

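Emit:
send_rows(
  series="0.001 -0.001 0 0.3 5 0.9 0.05;0.001 -0.001 0 0.3 13 0.9 0.05;0.001 -0.001 0 0.3 23 0.9 0.05;0.001 -0.001 0 0.3 34 0.9 0.05;0.001 -0.001 0 0.3 45 0.9 0.05;0.001 -0.001 0 0.3 54 0.9 0.05;0.001 -0.001 0 0.3 61 0.9 0.05;0.001 -0.001 0 0.3 65 0.9 0.05;0.001 -0.001 0 0.3 65 0.9 0.05;0.001 -0.001 0 0.3 65 0.9 0.05",
)

```text
clock: 15.48
position: [0.6162, 0.0092, 0.2055]
tool_rot: [-1.571, -0.001, 0.788]
force: [0.4, 0.0, -1.7]
grip_width: 0.015
```

Emit:
send_rows(
  series="0 0 0 0 2 0 0.05;0 0 0 0 4 0 0.05;0 0 0 0 6 0 0.05;0 0 0 0 8 0 0.05;0 0 0 0 10 0 0.05;0 0 0 0 10 0 0.05",
)

```text
clock: 15.98
position: [0.616, 0.009, 0.195]
tool_rot: [-1.57, -0.0, 0.788]
force: [-0.8, -0.0, -1.2]
grip_width: 0.0153
```

Emit:
send_rows(
  series="0 0 0 0 2 0 0.05;0 0 0 0 4 0 0.05;0 0 0 0 6 0 0.05;0 0 0 0 8 0 0.05;0 0 0 0 9 0 0.05;0 0 0 0 9 0 0.05",
)

```text
clock: 16.48
position: [0.6162, 0.0091, 0.1864]
tool_rot: [-1.571, -0.001, 0.788]
force: [0.1, -0.3, 3.4]
grip_width: 0.0149
```

Emit:
send_rows(
  series="0 0 0 0 2 0 0.05;0 0 0 0 4 0 0.05;0 0 0 0 5 0 0.05;0 0 0 0 6 0 0.05;0 0 0 0 6 0 0.05;0 0 0 0 6 0 0.05",
)

```text
clock: 16.98
position: [0.6163, 0.0092, 0.1805]
tool_rot: [-1.571, -0.001, 0.788]
force: [-0.3, -0.2, 6.9]
grip_width: 0.0148
```

Emit:
send_rows(
  series="0 0 0 0 0.6 0 0.05;0 0 0 0 1.2 0 0.05;0 0 0 0 1.2 0 0.05;0 0 0 0 1.2 0 0.05",
)

```text
clock: 17.32
position: [0.6163, 0.0092, 0.1795]
tool_rot: [-1.571, -0.001, 0.788]
force: [-1.0, -0.7, 9.4]
grip_width: 0.0147
```

Emit:
send_rows(
  series="0 0 0 0 0.4 0 0.05;0 0 0 0 0.7 0 0.05;0 0 0 0 0.7 0 0.05;0 0 0 0 0.7 0 0.05",
)

```text
clock: 17.65
position: [0.6165, 0.0092, 0.1795]
tool_rot: [-1.572, -0.001, 0.788]
force: [-2.6, -0.9, 16.5]
grip_width: 0.0149
```

Run:
```python
from h import *
im=cams.grab_frame('side')[:,:,::-1];crop(im,240,60,400,290,2.6,'z1.png')
im=cams.grab_frame('scene')[:,:,::-1];crop(im,180,120,440,440,1.8,'z2.png')
im=cams.grab_frame('wrist')[:,:,::-1];cv2.imwrite('pics/z3.png',im)
s=monitor.observe();print(s['clock'],s['position'],s['force'],s['moment'])
```

```text
17.8 [0.61645396 0.0092191  0.17943773] [-3.90415139 -0.84048733 17.79440291] [-0.32418016  1.04100409  0.04021842]
```

View pics/z1.png

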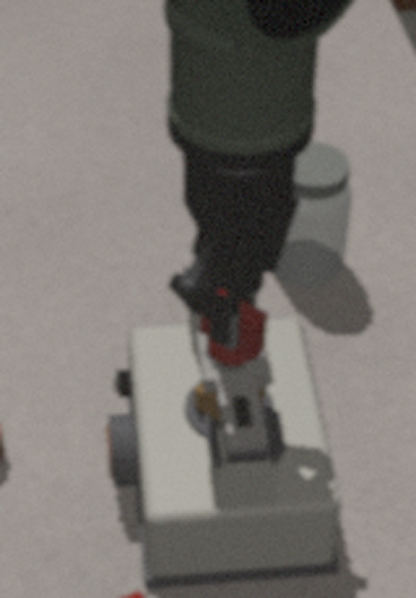

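View pics/z2.png

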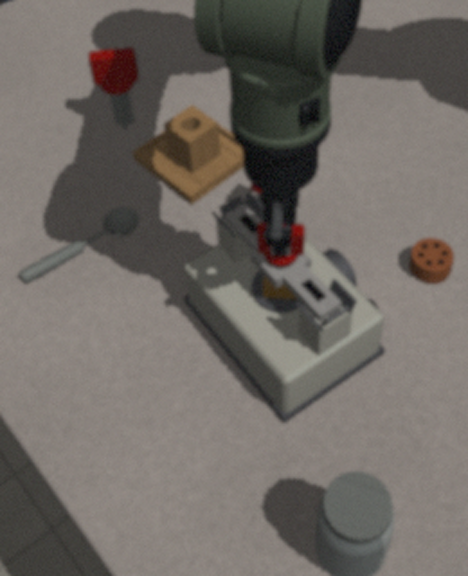

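View pics/z3.png

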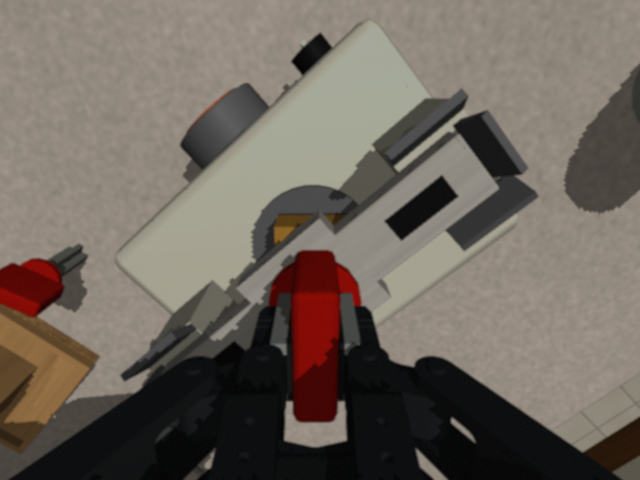

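Emit:
send_rows(
  series="0 0 0 0 0 0 0.05;0 0 0 0 0 0 0.05;0 0 0 0 0 0 0.05;0 0 0 0 0 0 0.05;0 0 0 0 0 0 0.05;0 0 0 0 0 0 0.05",
)

```text
clock: 18.3
position: [0.6165, 0.0092, 0.1795]
tool_rot: [-1.572, -0.001, 0.788]
force: [-4.5, -1.3, 18.0]
grip_width: 0.0151
```

Run:
```python
from workcell import bot
print(bot.job_done())
```

```text
the job is handed in; nothing more can be done
None
```

The job is handed in: the bar lies across both saddles, and the knob is pressed home in the socket with the gripper still holding it. It took 18.3 s of the 67 s allowed.

- **Bar:** I picked it up across its middle plate, lowered it until it pressed on the seats, and let go. The wrist camera then showed it between the cheeks at both ends. Its centre was about 0.5 mm from my measured saddle midpoint.
- **Knob:** I took the middle-sized knob from the stand, turned it to match the socket slots (about 45° to world) and lowered it through the hole. It met no resistance until it reached the spring.
- **Pressed home:** The push force rose at about the spring's stated rate. It then rose sharply at tool height 0.1795 m, which puts the stem's end at about 93 mm, the stated home height. At hand-in the arm was pushing with about 18 N, steady over the last 0.5 s, and gripping at a setting of 80 N.
- **Bystanders:** In the last pictures the jar, the dies and the spoon were where they started.

**Small disagreements:**
- The scene and side cameras differed by up to about 8 mm in y, so I used the wrist camera for placing.
- About 4.5 N of sideways force remained on the tool while pressing.
- I didn't see the pin's depth directly; I worked it out from height and force.

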